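# Set the gap of the proofing press

## Robot

A 6-joint arm with a two-finger parallel gripper is mounted at the origin on the work surface. World frame = base frame: x ahead of the robot, y to its left, z up, the work surface at z = 0. Lengths are in m, angles in degrees, forces in N, time in s.
With the tool pointing down it reaches from about 0.325 to 1 m from the base axis. Payload 5.1 kg.
Tool frame: the origin (TCP) lies on the centre line of the jaws, within the pads' length; the fingertips stand 11 mm ahead of it and the grasp point (between the pads) lies 8 mm behind it (env.tcp_to_tips is the distance from the TCP to the fingertips, in m); z points along the fingers, y is the line along which they close (so a half turn about z gives the same grasp; the last joint's range is limited). The gripper opens to 85 mm and grips with 20 to 120 N. Pads are 22 mm wide; open, the fingers measure 114 mm over their backs; the gripper's body (76 mm by 85 mm) begins 54 mm behind the grasp point. The pads swing forward as they close: fully open they stand 13 mm farther back than shut.
Start: joints at [-79.733, 7.093, 94.555, -0, 78.352, -4.733], TCP at [0.168, -0.628, 0.242] pointing down, gripper open.
Joint ranges: [-149.61, 149.61], [-58.7, 133.49], [1.44, 155.28], [-77.14, 257.14], [18.33, 153.61], [-166.67, 166.67]. Speed limits (degrees/s): [147.25, 147.25, 180, 180, 180, 180].

## Interface

Orientations are given as a 3x3 rotation matrix whose columns are the frame's x, y, z axes.
In Python, from workcell import env, cams gives the robot as it stands. The module is installed in compiled form; this text tells all that it offers.
- The arm moves only by the tool carry_out, never from a script. Its argument "steps" is text: rows parted by semicolons, each of 6 numbers parted by spaces: the shift along the tool's x, y, z normalised to -1 to 1, where 1 is 0.1 m, then the turn, a rotation vector about the tool's x, y, z normalised to -1 to 1, where 1 is 60 degrees. A call has 1 to 20 rows; each row shifts and turns the commanded pose from where the row before left it, along the tool's axes as they then stand; what a row does not reach is not made up. A row lasts 1/12 s, in which the tool goes at most 41.7 mm and 7.16 degrees, less where a joint would pass 70% of its speed; a pose out of reach is approached as far as the arm can. A call with a number of a shift or a turn outside -1 to 1 is refused whole. A call with a gripper value outside its range is refused whole. "fingers" is the opening, from -1 (shut) to 1 (fully open), set as the call begins (left out, the last holds). The fingers move at their own pace and stop on an object; "grip_force" is the grip in N (left out, the last holds). Time passes only in rows, so rows that do not move let the fingers close. It gives the time, the measured TCP pose, the force, the opening and the grip force at its end, in the units of the state.
- env.observe(): the state, without advancing time (a new reading comes with each control period).
- cams.grab_frame(name): name is "scene" or "side" or "wrist"; returns a dict with "image" (480x640x3 uint8, blue, green, red), "intrinsics" (3x3 intrinsics, pixels), "xyz" and "rotation" of the camera in the world. Camera axes: x right, y up, looking along -z (the intrinsics and any distortion apply to the point x, -y, -z); pixel columns grow to the right and rows downward; lengths in m; the calibration is good to about 2 mm. A picture is of the moment at which its call begins. There is no depth.
- env.finish_job(): hands the job in; it is judged then, once.
The state is a dict: "clock": time; "joint_pos": joint angles; "joint_vel": joint speeds; "tau": joint torques, N m; "eef_pos": TCP position; "eef_rot": TCP orientation; "force": force on the tool from outside, world axes, zero at the start; "torque": the same for the moment, N m; "width": opening from 0.0 (shut) to 1.0 (fully open); "gripper_force": force on a finger pad.
Only numpy, scipy, OpenCV 4.12 (cv2) and the standard library are available. Lean on these libraries where they do the work, as an engineer would, in place of code of your own. Each camera call takes 0.05 s, during which the arm holds its last target. There are 200 camera calls.

## Task

On the small bench press, push the printing block that sticks out of the bed all the way in under the platen until it is home against the back stop. Then screw the big knurled nut on top clockwise until it bottoms out, back it off a quarter turn so that paper can be slipped in, and finish while still gripping the nut so that the screw cannot creep. Leave the other things on the table where they are.

Things in the scene. Friction and masses are not known exactly. Their poses are not given: they have to be found in the camera images.
- press: Fixed green bench press. Origin: middle of its bed's underside, on the table; -x is the open front where the block goes in, z up. Bed 250 x 170 x 22 mm (x, y, z). Two posts 18 mm thick at x = 0, y = +-68 mm carry a crosshead 44 x 175 mm (x, y), 150 to 184 mm above the table. Two guide rails 8 mm high, x -45 to 55 mm, inner faces at y = +-32.5 mm, lead the block to the stop.
- stop (a point): Middle of the face of the fixed steel back stop at the far end of the bed: 55 mm beyond the press's origin along its x, 7 mm above the bed. The stop is 14 mm high. The block's far end must meet it.
- platen_face (a point): Centre of the underside of the flat steel platen (95 x 70 mm) under the crosshead, on the screw axis. It follows the screw: 0.5 mm above the block's top when the nut has bottomed out, 1.6 mm higher per rad.
- block: Wooden block with grey lino face, 140 x 60 x 20 mm, long axis along the press's x, on the bed between the rails, 0.14 to 0.28 kg, slides freely. Origin: middle of its underside. It starts 25 to 50 mm short of home. Home, far end on the stop: origin at x = -15, y = 0, z = 22 mm in the press's frame, its front end 85 mm in front of the press's origin.
- nut: Steel knurled nut on the press screw, 46 mm across, 26 mm high, a dark slot across its top. Origin: middle of its underside, on the screw axis (vertical through the press's origin), 204 mm above the table when bottomed out, 1.6 mm higher per rad of unscrewing. Below it a hub 30 mm across, then the crosshead. About 0.07 N m of friction; it stays where it is left.
- nut_mid (a point): Middle of the nut, on its axis, 13 mm above its underside: the height to grip.
- screw (a joint): Angle of the nut, rad: 0 = bottomed out on a hard stop, growing as it is unscrewed (anticlockwise from above); clockwise lowers it. Starts between 2.2 and 3.2; a quarter turn back from the bottom is 1.57.
- jar_a: Leave alone. Paint jar, 42 mm across, 75 mm high. Origin: middle of its underside.
- jar_b: Leave alone. Paint jar, 42 mm across, 75 mm high. Origin: middle of its underside.
- jar_c: Leave alone. Paint jar, 42 mm across, 75 mm high. Origin: middle of its underside.
- spare_nut: Leave alone. Loose spare nut standing on the table, 45 mm across, 26 mm high. Origin: middle of its underside.
- small_block: Leave alone. Small wooden block on the table, 70 x 50 x 20 mm. Origin: middle of its underside.
- ink_knife: Leave alone. Ink knife (spatula) lying flat, about 0.28 m long. Origin: middle of its underside.
There are look-alikes about, which are no part of the job. What is shaped like the block but green or turquoise is not meant.

How it is judged (in metres and radians):
On the way, in this order (a step that is already met when the one before it is completed fails the run):
1. the block is fully home against the back stop (x of block in the frame of press above -0.019 m and z of block in the frame of press below 0.026 m), for 0.2 s.
2. the nut has bottomed out, the block still home (value of joint screw below 0.08 rad and x of block in the frame of press above -0.019 m), for 0.1 s.
At the end, for the whole second after the job is handed in: The nut stands still a quarter turn back from its bottom stop (1.57 rad, within 0.3 rad), the fingers still grip it (more than 4 N), and the block lies flat on the bed, home against the stop within 4 mm (all of step 1 and value of joint screw between 1.27 and 1.87 rad and velocity of joint screw between -0.05 and 0.05 rad/s and contact force between the fingers and nut above 4 N and x of block in the frame of press below -0.011 m and y of block in the frame of press between -0.005 and 0.005 m); the arm keeps its last pose, push and grip.
It fails at once if another thing on the table is shoved more than 3 cm (distance of any of jar_a, jar_b, jar_c, small_block, spare_nut, ink_knife from where it was at the start of the episode above 0.03 m).
It also fails if it takes over 54 s, if anything falls off the work surface, if the arm or the gripper's body presses on something with over 40 N, if the wrist force passes 120 N, or if a joint passes its speed limit or range.

## Working session

There is one attempt and no reset: what is moved stays moved. The work goes in short steps, Python scripts to look and compute and a tool call to move; the robot and the scene stay as the last step left them, time stands still between calls to the robot, and variables do not carry over. Pictures are saved under pics/ and viewed, at most 11 in all, crops included, and the job is handed in when it is done.

Besides the shell and the picture viewer there is one more tool, called after "Emit:" by a JSON object that holds its "fn" and its "kwargs". carry_out: Moves the arm, as the interface text tells. Its arguments: {"type":"object","properties":{"steps":{"type":"string"},"fingers":{"type":"number"},"grip_force":{"type":"number"}},"required":["steps"]}

```bash
mkdir -p pics
cat > h.py <<'E'
import numpy as np, cv2
from workcell import env, cams
def grab(n,f):
    d=cams.grab_frame(n); cv2.imwrite('pics/'+f+'.png',d['image'])
    np.savez('pics/'+f+'.npz',K=d['intrinsics'],t=d['xyz'],R=d['rotation']); return d
def ray(f,u,v):
    d=np.load('pics/'+f+'.npz'); p=np.linalg.inv(d['K'])@[u,v,1]
    r=d['R']@[p[0],-p[1],-p[2]]; return d['t'],r/np.linalg.norm(r)
def onz(f,u,v,z):
    t,r=ray(f,u,v); return t+r*(z-t[2])/r[2]
def tri(*obs):
    A=0;b=0
    for o in obs:
        t,r=ray(*o);P=np.eye(3)-np.outer(r,r);A=A+P;b=b+P@t
    x=np.linalg.solve(A,b); return x,[np.linalg.norm((np.eye(3)-np.outer(r,r))@(x-t)) for t,r in (ray(*o) for o in obs)]
def proj(f,p):
    d=np.load('pics/'+f+'.npz'); c=d['R'].T@(np.asarray(p,float)-d['t']); q=d['K']@[c[0],-c[1],-c[2]]; return q[:2]/q[2]
E
python3 - <<'E'
from h import *
np.set_printoptions(precision=3,suppress=True)
s=env.observe();print(s)
for n in ('scene','side','wrist'):
    d=grab(n,n+'0');print(n,d['xyz'],d['rotation'],d['intrinsics'],[k for k in d])
E
```

```text
{'clock': 0.0, 'joint_pos': array([-79.732,   7.132,  94.635,  -0.   ,  78.352,  -4.731]), 'joint_vel': array([-0.021, -0.028,  0.011,  0.062, -0.073,  0.121]), 'tau': array([  0.   , -42.361, -36.545,  -0.   ,   0.007,  -0.   ]), 'eef_pos': array([ 0.168, -0.627,  0.241]), 'eef_rot': array([[ 0.966,  0.259, -0.   ],
       [ 0.259, -0.966,  0.002],
       [ 0.   , -0.002, -1.   ]]), 'force': array([-0.036,  0.517,  0.43 ]), 'torque': array([-0.033,  0.045,  0.03 ]), 'gripper_force': 0.0, 'width': 1.0004321489002128}
scene [ 1.199 -0.442  0.763] [[ 0.655 -0.446  0.611]
 [ 0.756  0.388 -0.527]
 [-0.002  0.806  0.591]] [[501.006   0.    318.687]
 [  0.    501.006 245.119]
 [  0.      0.      1.   ]] ['image', 'intrinsics', 'xyz', 'rotation']
side [0.414 0.938 0.963] [[-0.985  0.122 -0.12 ]
 [-0.171 -0.699  0.695]
 [ 0.001  0.705  0.709]] [[547.181   0.    318.504]
 [  0.    547.181 241.359]
 [  0.      0.      1.   ]] ['image', 'intrinsics', 'xyz', 'rotation']
wrist [ 0.231 -0.61   0.371] [[ 0.257  0.933  0.251]
 [-0.966  0.249  0.065]
 [-0.002 -0.26   0.966]] [[353.645   0.    318.123]
 [  0.    353.645 240.05 ]
 [  0.      0.      1.   ]] ['image', 'intrinsics', 'xyz', 'rotation']
```

View pics/scene0.png

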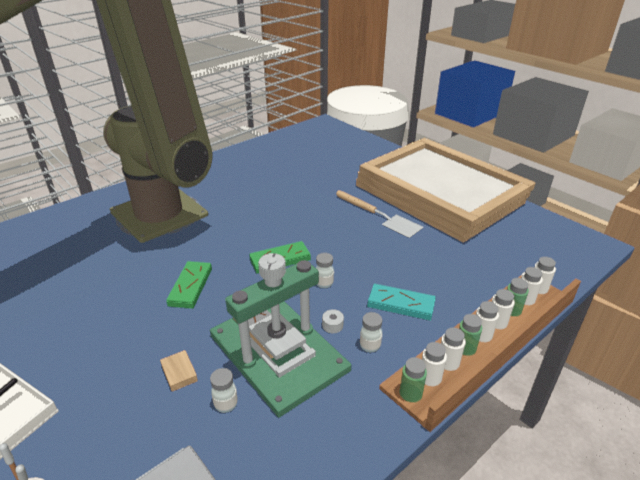

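View pics/side0.png

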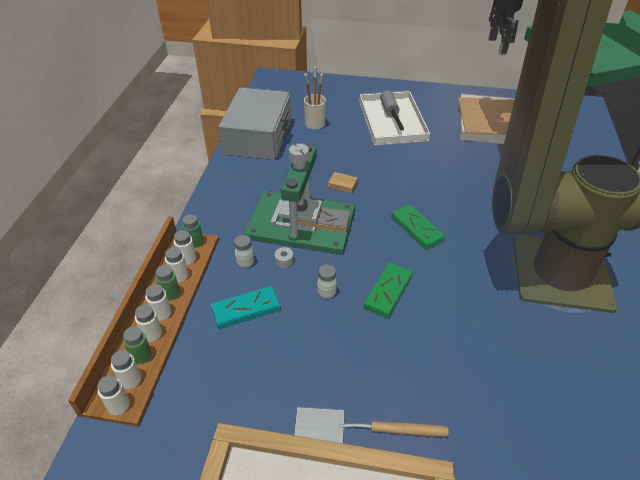

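The scene view shows the press (bed about (210-348, 300-403)) with its nut at (272,268). The block sticks out toward the robot. In the side view the nut is at (300,155) and the block's front end is near (350,222). Next I'll enlarge both.

Run:
```python
import cv2
for n,(x,y,w,h) in {'scene':(205,250,150,158),'side':(240,140,120,112)}.items():
    k=3.6 if n=='scene' else 5
    i=cv2.imread(f'pics/{n}0.png')[y:y+h,x:x+w]; i=cv2.resize(i,None,fx=k,fy=k,interpolation=cv2.INTER_CUBIC); print(i.shape)
    cv2.imwrite(f'pics/{n}c.png',i)
```

```text
(569, 540, 3)
(560, 600, 3)
```

View pics/scenec.png

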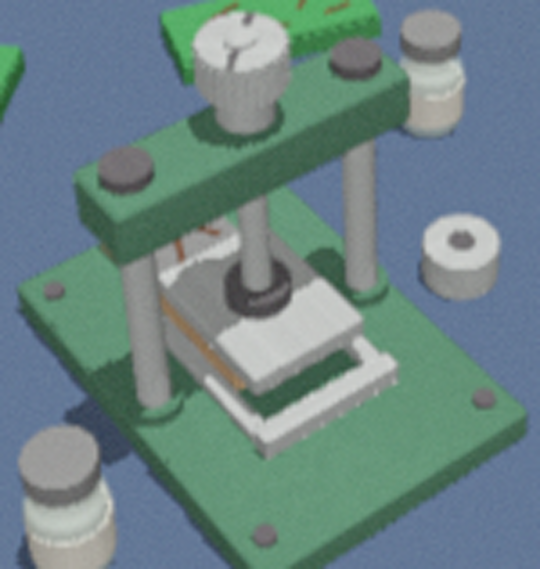

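View pics/sidec.png

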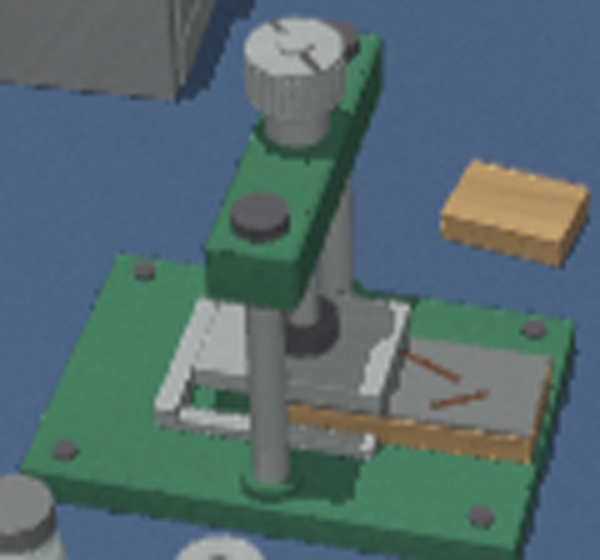

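The crops show bed corners. Scene crop: left (20,290), right (525,415). Side crop: (122,257), (573,322), (515,548), (22,470). The nut top centre is at (242,44) in the scene crop and (296,45) in the side crop. The block's front top edge runs (551,357)-(531,437) in the side crop.

```bash
cat > fit.py <<'E'
from h import *
from scipy.optimize import least_squares
np.set_printoptions(precision=4,suppress=True)
S=lambda u,v:('scene0',205+(u+.5)/3.6-.5,250+(v+.5)/3.6-.5)
D=lambda u,v:('side0',240+(u+.5)/5-.5,140+(v+.5)/5-.5)
obs=[(S(20,290),-125,-85),(S(525,415),125,85),(D(122,257),125,-85),(D(573,322),-125,-85),(D(515,548),-125,85),(D(22,470),125,85)]
def W(p,X):
    c,s=np.cos(p[2]),np.sin(p[2]); return np.array([p[0]+c*X[0]-s*X[1],p[1]+s*X[0]+c*X[1],X[2]])
def f(p):
    r=[proj(o[0],W(p,(x/1e3,y/1e3,p[3])))-o[1:] for o,x,y in obs]; return np.ravel(r)
r=least_squares(f,[.6,0,0,.022]);p=r.x
print('press',p[:2],np.degrees(p[2]),'bed z',p[3],r.fun)
print('nut top',tri(S(242,44),D(296,45)))
c,s=np.cos(p[2]),np.sin(p[2])
for q in (D(551,357),D(531,437)):
    w=onz(*q,.042)-[p[0],p[1],0]; print('block front in press',c*w[0]+s*w[1],-s*w[0]+c*w[1])
for n,q in dict(jarTopNear=S(60,462),jarB=S(430,35),spare=S(461,240),small=D(515,190)).items():
    print(n,onz(*q,dict(j=.075,s=.026)[n[0]]))
E
python3 fit.py
```

```text
press [ 0.6319 -0.0608] -2.9777457257817943 bed z 0.017454895152498234 [-1.6407 -0.3662  1.0056  0.2877 -0.641  -0.4559  0.9555  0.292   0.0951
  0.7756 -0.6816  0.1233]
nut top (array([ 0.6328, -0.0609,  0.2319]), [np.float64(0.001262062525629843), np.float64(0.0012620625256297153)])
block front in press -0.12011694089891911 -0.02907377607076462
block front in press -0.12123977332713208 0.03036939848430238
jarTopNear [ 0.6693 -0.205   0.075 ]
jarB [0.537  0.1454 0.075 ]
spare [0.6467 0.073  0.026 ]
small [ 0.5494 -0.2331  0.026 ]
```

Emit:
{"fn": "carry_out", "kwargs": {"steps": "0.1 -0.12 0 0 0 0;0.2 -0.24 0 0 0 0;0.21 -0.25 0 0 0 0;0.21 -0.25 0 0 0 0;0.21 -0.25 0 0 0 0;0.21 -0.25 0 0 0 0;0.21 -0.25 0 0 0 0;0.21 -0.25 0 0 0 0;0.21 -0.25 0 0 0 0;0.21 -0.25 0 0 0 0;0.21 -0.25 0 0 0 0;0.21 -0.25 0 0 0 0;0.21 -0.25 0 0 0 0;0.21 -0.25 0 0 0 0;0.21 -0.25 0 0 0 0;0.21 -0.25 0 0 0 0;0.21 -0.25 0 0 0 0;0.21 -0.25 0 0 0 0;0.21 -0.25 0 0 0 0;0.21 -0.25 0 0 0 0", "fingers": -1, "grip_force": 40}}

```text
clock: 1.82
eef_pos: [0.4367, -0.0511, 0.2422]
eef_rot: [[0.966, 0.259, 0.0], [0.259, -0.966, -0.0], [0.0, 0.0, -1.0]]
force: [-0.2, -0.5, 0.5]
width: 0.001
gripper_force: 0.0
```

Emit:
{"fn": "carry_out", "kwargs": {"steps": "0 0 0 0 0 -0.11;0 0 0 0 0 -0.11;0 0 0 0 0 -0.11;0 0 0 0 0 -0.11;0 0 0 0 0 -0.11;0 0 0 0 0 -0.11;0 0 0 0 0 -0.11;0 0 0 0 0 -0.11;0 0 0 0 0 -0.11;0 0 0 0 0 -0.11;0 0 0 0 0 -0.11;0 0 0 0 0 -0.11;0 0 0 0 0 -0.11;0 0 0 0 0 -0.11;0 0 0 0 0 -0.11;0 0 0 0 0 -0.11;0 0 0 0 0 -0.11;0 0 0 0 0 -0.11;0 0 0 0 0 -0.11;0 0 0 0 0 -0.11"}}

```text
clock: 3.48
eef_pos: [0.4363, -0.0527, 0.242]
eef_rot: [[-0.842, 0.54, -0.001], [0.54, 0.842, 0.0], [0.001, -0.0, -1.0]]
force: [-0.3, 0.9, -0.2]
width: -0.001
gripper_force: 0.0
```

Emit:
{"fn": "carry_out", "kwargs": {"steps": "0 0 0 0 0 -0.1;0 0 0 0 0 -0.1;0 0 0 0 0 -0.1;0 0 0 0 0 -0.1;0 0 0 0 0 -0.1;0 0 0 0 0 0;0 0 0 0 0 0;0 0 0 0 0 0"}}

```text
clock: 4.15
eef_pos: [0.4364, -0.0528, 0.2422]
eef_rot: [[-0.999, 0.055, -0.0], [0.055, 0.999, 0.0], [0.0, 0.0, -1.0]]
force: [-1.2, -0.5, 0.3]
width: -0.001
gripper_force: 0.0
```

```bash
cat >> h.py <<'E'
from scipy.spatial.transform import Rotation as Ro
P=np.array([.6319,-.0608]);YAW=np.radians(-2.98)
def plan(X,Y,z,yaw,tilt=0):
    "command to press-frame TCP X,Y, world z; yaw of tool x (deg); tilt leaning back about tool y"
    s=env.observe();c,q=np.cos(YAW),np.sin(YAW)
    tgt=np.array([P[0]+c*X-q*Y,P[1]+q*X+c*Y,z])
    Rt=Ro.from_euler('z',yaw,degrees=True)*Ro.from_matrix(np.diag([1.,-1,-1]))*Ro.from_euler('y',tilt,degrees=True)
    R=s['eef_rot'];np.set_printoptions(precision=4,suppress=True)
    print('pos',s['eef_pos'],'yaw',np.degrees(np.arctan2(R[1,0],R[0,0])),'toolz',R[:,2])
    print('shift norm',R.T@(tgt-s['eef_pos'])/.1,'turn norm',np.degrees((Ro.from_matrix(R).inv()*Rt).as_rotvec())/60)
    print('force',s['force'],s['torque'],'w',s['width'],'t',s['clock'],'j',s['joint_pos'])
E
python3 - <<'E'
from h import *
plan(-.19,0,.2,177); plan(-.19,0,.2,177,-15);plan(-.19,0,.2,177,15)
d=grab('wrist','wrist1')
E
```

```text
pos [ 0.4364 -0.0528  0.2422] yaw 176.8741928805851 toolz [-0.0003  0.0001 -1.    ]
shift norm [-0.0566  0.0217  0.4216] turn norm [ 0.0001 -0.0003 -0.0021]
force [-1.2047 -0.5175  0.2984] [ 0.0084 -0.039   0.0415] w -0.0008344880659093011 t 4.15 j [ -13.9006  -21.0252  120.1234    0.       80.9178 -100.7748]
pos [ 0.4364 -0.0528  0.2422] yaw 176.8741928805851 toolz [-0.0003  0.0001 -1.    ]
shift norm [-0.0566  0.0217  0.4216] turn norm [-0.0002 -0.2503 -0.0021]
force [-1.2047 -0.5175  0.2984] [ 0.0084 -0.039   0.0415] w -0.0008344880659093011 t 4.15 j [ -13.9006  -21.0252  120.1234    0.       80.9178 -100.7748]
pos [ 0.4364 -0.0528  0.2422] yaw 176.8741928805851 toolz [-0.0003  0.0001 -1.    ]
shift norm [-0.0566  0.0217  0.4216] turn norm [ 0.0003  0.2497 -0.0021]
force [-1.2047 -0.5175  0.2984] [ 0.0084 -0.039   0.0415] w -0.0008344880659093011 t 4.15 j [ -13.9006  -21.0252  120.1234    0.       80.9178 -100.7748]
```

View pics/wrist1.png

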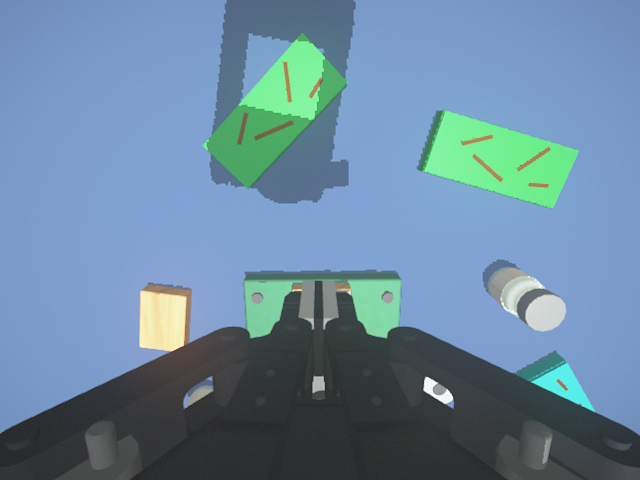

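The wrist picture shows the shut fingers at (320,300), centred on the press front (245-400, 275). The block's end shows on both sides of them. Next I'll descend, tilt back 15° and approach.

Emit:
{"fn": "carry_out", "kwargs": {"steps": "-0.03 0.01 0.1 0 0 0;-0.03 0.01 0.2 0 0 0;0 0 0.25 0 0 0;0 0 0.25 0 0 0;0 0 0.25 0 0 0;0 0 0.25 0 0 0;0 0 0.25 0 0 0;0 0 0.25 0 0 0;0 0 0.15 0 0 0;0 0 0.05 0 0 0;0 0 0 0 -0.08 0;0 0 0 0 -0.08 0;0 0 0 0 -0.09 0;0 0 0 0 0 0;0 0 0 0 0 0;0 0 0 0 0 0"}}

```text
clock: 5.53
eef_pos: [0.4437, -0.0514, 0.0434]
eef_rot: [[-0.964, 0.053, 0.259], [0.051, 0.999, -0.014], [-0.259, -0.0, -0.966]]
force: [-0.9, -0.3, 0.6]
width: -0.003
gripper_force: 0.0
```

Run:
```python
from h import *
plan(-.14,0,.042,177,-15); plan(-.0985,0,.042,177,-15)
```

```text
pos [ 0.4437 -0.0514  0.0434] yaw 176.98424374358552 toolz [ 0.259  -0.014  -0.9658]
shift norm [-0.4645  0.0046  0.1395] turn norm [-0.0004  0.0005 -0.0003]
force [-0.8819 -0.3397  0.597 ] [-0.0611  0.1153 -0.0147] w -0.0029503378005355197 t 5.5333 j [ -15.3976  -15.9335  137.7606    4.5989   43.5632 -105.3062]
pos [ 0.4437 -0.0514  0.0434] yaw 176.98424374358552 toolz [ 0.259  -0.014  -0.9658]
shift norm [-0.8653  0.0049  0.2471] turn norm [-0.0004  0.0005 -0.0003]
force [-0.8819 -0.3397  0.597 ] [-0.0611  0.1153 -0.0147] w -0.0029503378005355197 t 5.5333 j [ -15.3976  -15.9335  137.7606    4.5989   43.5632 -105.3062]
```

Emit:
{"fn": "carry_out", "kwargs": {"steps": "-0.06 0 0.02 0 0 0;-0.1 0 0.03 0 0 0;-0.1 0 0.027 0 0 0;-0.1 0 0.027 0 0 0;-0.06 0 0.016 0 0 0;-0.03 0 0.008 0 0 0;-0.03 0 0.008 0 0 0;-0.03 0 0.008 0 0 0;-0.03 0 0.008 0 0 0;-0.03 0 0.008 0 0 0;-0.03 0 0.008 0 0 0;-0.03 0 0.008 0 0 0;-0.03 0 0.008 0 0 0;-0.03 0 0.008 0 0 0;-0.03 0 0.008 0 0 0;-0.03 0 0.008 0 0 0"}}

```text
clock: 6.87
eef_pos: [0.5205, -0.0552, 0.0415]
eef_rot: [[-0.965, 0.052, 0.258], [0.051, 0.999, -0.013], [-0.259, 0.0, -0.966]]
force: [-1.0, 0.8, -0.6]
width: 0.002
gripper_force: 0.5
```

Emit:
{"fn": "carry_out", "kwargs": {"steps": "-0.02 0 0.005 0 0 0;-0.02 0 0.005 0 0 0;-0.02 0 0.005 0 0 0;-0.02 0 0.005 0 0 0;0 0 0 0 0 0;0 0 0 0 0 0"}}

```text
clock: 7.37
eef_pos: [0.529, -0.0557, 0.042]
eef_rot: [[-0.964, 0.052, 0.259], [0.051, 0.999, -0.014], [-0.26, -0.0, -0.966]]
force: [-0.3, -0.4, 0.5]
width: 0.004
gripper_force: 0.0
```

Run:
```python
from h import *
plan(-.0985,0,.042,177,-15)
grab('side','side1');d=cv2.imread('pics/side1.png')[130:260,230:390]
cv2.imwrite('pics/side1c.png',cv2.resize(d,None,fx=4.5,fy=4.5,interpolation=cv2.INTER_CUBIC))
```

```text
pos [ 0.529  -0.0557  0.042 ] yaw 176.99931967294657 toolz [ 0.2593 -0.0137 -0.9657]
shift norm [-0.0437  0.0027  0.0122] turn norm [-0.0001  0.0008 -0.    ]
force [-0.259  -0.3504  0.5365] [0.0076 0.1454 0.0243] w 0.0036769703171534926 t 7.3667 j [ -13.0976   -3.1381  127.0735    3.9448   41.3038 -102.7228]
```

View pics/side1c.png

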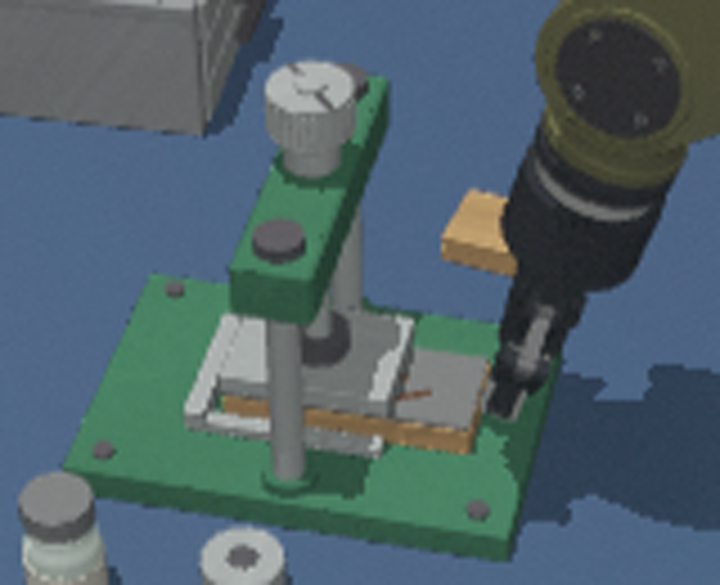

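The view shows the block pushed in, its far end at (222,403), a little short of the stop at about (200,410). The fingers are behind it at (505,395). I'll continue slowly until contact force shows.

Emit:
{"fn": "carry_out", "kwargs": {"steps": "-0.02 0 0.005 0 0 0;-0.02 0 0.005 0 0 0;-0.01 0 0.003 0 0 0;-0.01 0 0.003 0 0 0;0 0 0 0 0 0"}}

```text
clock: 7.83
eef_pos: [0.535, -0.056, 0.0418]
eef_rot: [[-0.965, 0.052, 0.259], [0.051, 0.999, -0.014], [-0.259, -0.0, -0.966]]
force: [-0.6, 0.0, -0.4]
width: -0.001
gripper_force: 0.3
```

Emit:
{"fn": "carry_out", "kwargs": {"steps": "-0.01 0 0.003 0 0 0;-0.01 0 0.003 0 0 0;0 0 0 0 0 0"}}

```text
clock: 8.08
eef_pos: [0.5361, -0.056, 0.0414]
eef_rot: [[-0.965, 0.052, 0.256], [0.05, 0.999, -0.013], [-0.256, 0.0, -0.967]]
force: [-4.8, 0.6, 3.9]
width: -0.001
gripper_force: 2.8
```

Emit:
{"fn": "carry_out", "kwargs": {"steps": "-0.01 0 0.003 0 0 0;-0.01 0 0.003 0 0 0;0 0 0 0 0 0"}}

```text
clock: 8.33
eef_pos: [0.5363, -0.0558, 0.0405]
eef_rot: [[-0.967, 0.052, 0.251], [0.05, 0.999, -0.012], [-0.252, 0.001, -0.968]]
force: [-12.6, -0.6, 7.6]
width: 0.004
gripper_force: 6.3
```

Emit:
{"fn": "carry_out", "kwargs": {"steps": "0 0 0 0 0 0;0 0 0 0 0 0;0 0 0 0 0 0;0.03 0 -0.008 0 0 0;0.1 0 -0.027 0 0 0;0.2 0 -0.05 0 0 0;0.2 0 -0.05 0 0 0;-0.05 0 -0.2 0 0.08 0;-0.05 0 -0.3 0 0.08 0;0 0 -0.35 0 0.09 0;0 0 -0.35 0 0 0;0 0 -0.35 0 0 0;0 0 -0.35 0 0 0;0 0 -0.35 0 0 0;0 0 -0.25 0 0 0;0 0 -0.2 0 0 0;0 0 0 0 0 0;0 0 0 0 0 0", "fingers": 0.55}}

```text
clock: 9.83
eef_pos: [0.4807, -0.0532, 0.3135]
eef_rot: [[-0.999, 0.052, 0.004], [0.052, 0.999, -0.001], [-0.004, -0.001, -1.0]]
force: [-1.1, 0.3, 0.1]
width: 0.776
gripper_force: 0.0
```

Run:
```python
from h import *
plan(0,0,.29,177)
grab('side','side2');d=cv2.imread('pics/side2.png')[160:260,230:360]
cv2.imwrite('pics/side2c.png',cv2.resize(d,None,fx=6,fy=6,interpolation=cv2.INTER_CUBIC))
grab('wrist','wrist2')
```

```text
pos [ 0.4807 -0.0532  0.3135] yaw 176.99821531220516 toolz [ 0.0041 -0.0008 -1.    ]
shift norm [-1.5133  0.0034  0.2414] turn norm [-0.0005  0.004  -0.    ]
force [-1.0643  0.3013  0.1057] [-0.0218 -0.0155  0.0049] w 0.7760643510211748 t 9.8333 j [-12.6846 -16.7032 110.0861   0.0099  86.3767 -99.6834]
```

View pics/side2c.png

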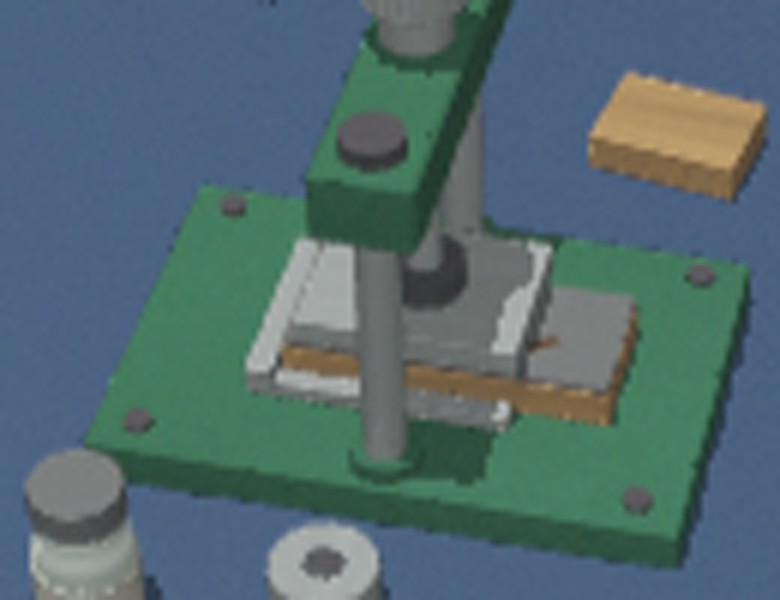

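The block's far end is at the stop (283,350), and its front top edge runs (636,297)-(612,390). I'll check its position and move over the nut.

Run:
```python
from h import *
c,s=np.cos(YAW),np.sin(YAW)
for u,v in((636,297),(612,390)):
    w=onz('side2',230+(u+.5)/6-.5,160+(v+.5)/6-.5,.042)[:2]-P;print(c*w[0]+s*w[1],-s*w[0]+c*w[1])
```

```text
-0.0838364698143215 -0.028212372664890056
-0.085686852348215 0.029673600883025397
```

Emit:
{"fn": "carry_out", "kwargs": {"steps": "-0.05 0 0 0 0 0;-0.1 0 0 0 0 0;-0.2 0 0 0 0 0;-0.25 0 0 0 0 0;-0.25 0 0 0 0 0;-0.25 0 0 0 0 0;-0.2 0 0 0 0 0;-0.13 0 0 0 0 0;-0.05 0 0 0 0 0;-0.03 0 0 0 0 0;0 0 0 0 0 0;0 0 0 0 0 0;0 0 0 0 0 0"}}

```text
clock: 11.02
eef_pos: [0.6306, -0.061, 0.3119]
eef_rot: [[-0.999, 0.052, -0.0], [0.052, 0.999, -0.0], [0.0, -0.0, -1.0]]
force: [0.6, 0.3, 0.2]
width: 0.778
gripper_force: 0.0
```

Run:
```python
from h import *
plan(0,0,.22,177)
grab('side','side3');d=cv2.imread('pics/side3.png')[100:230,220:380]
e=grab('scene','scene3')['image'][190:320,200:360]
cv2.imwrite('pics/m3.png',cv2.resize(np.hstack([d,e]),None,fx=2.5,fy=2.5,interpolation=cv2.INTER_CUBIC))
```

```text
pos [ 0.6306 -0.061   0.3119] yaw 176.9956466207615 toolz [-0.0001 -0.     -1.    ]
shift norm [-0.0133  0.0024  0.9194] turn norm [-0.     -0.0001 -0.0001]
force [0.6258 0.3111 0.1502] [0.0215 0.0165 0.0236] w 0.778098163798958 t 11.0167 j [-10.3758   3.1222  92.1436  -0.0014  84.7386 -97.3713]
```

View pics/m3.png

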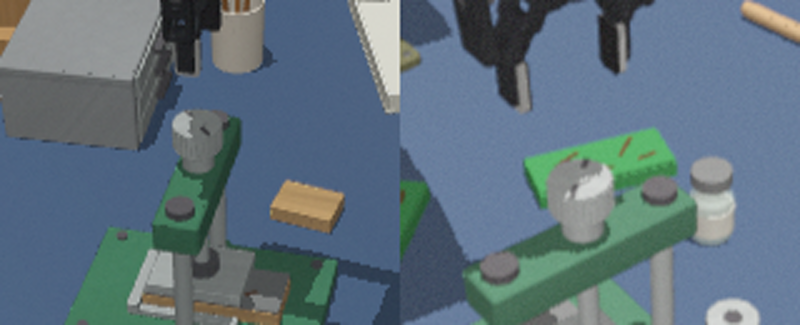

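The fingers hang open around the nut axis. Side half: finger at (190,70), nut at (197,140). Scene half: fingers at (520,105) and (615,70), nut at (582,195). The block's front edge measures -85 mm, so it is home. I'll descend and grip.

Emit:
{"fn": "carry_out", "kwargs": {"steps": "-0.017 0.002 0.1 0 0 0;0 0 0.2 0 0 0;0 0 0.2 0 0 0;0 0 0.2 0 0 0;0 0 0.15 0 0 0;0 0 0.1 0 0 0;0 0 0.06 0 0 0;0 0 0 0 0 0;0 0 0 0 0 0"}}

```text
clock: 11.87
eef_pos: [0.6331, -0.061, 0.2114]
eef_rot: [[-0.999, 0.052, 0.001], [0.052, 0.999, -0.0], [-0.001, -0.0, -1.0]]
force: [-0.1, -0.1, -0.0]
width: 0.774
gripper_force: 0.0
```

Emit:
{"fn": "carry_out", "kwargs": {"steps": "0 0 0 0 0 0;0 0 0 0 0 0;0 0 0 0 0 0;0 0 0 0 0 0;0 0 0 0 0 0;0 0 0 0 0 0;0 0 0 0 0 0;0 0 0 0 0 0", "fingers": -1, "grip_force": 50}}

```text
clock: 12.53
eef_pos: [0.6338, -0.0592, 0.2132]
eef_rot: [[-0.999, 0.052, 0.003], [0.052, 0.999, 0.003], [-0.003, 0.003, -1.0]]
force: [0.0, 6.6, 2.9]
width: 0.513
gripper_force: 52.8
```

Run:
```python
from h import *
plan(0,0,.211,177)
grab('side','side4');d=cv2.imread('pics/side4.png')[100:230,220:380]
e=grab('scene','scene4')['image'][190:320,200:360]
cv2.imwrite('pics/m4.png',cv2.resize(np.hstack([d,e]),None,fx=2.5,fy=2.5,interpolation=cv2.INTER_CUBIC))
```

```text
pos [ 0.6338 -0.0592  0.2132] yaw 177.02577907494586 toolz [ 0.0034  0.0029 -1.    ]
shift norm [ 0.0181 -0.0174  0.0221] turn norm [0.0029 0.0031 0.0004]
force [0.0424 6.5651 2.8786] [ 0.7706  0.1396 -0.0378] w 0.5125813168409977 t 12.5333 j [-10.2451   6.4311  98.1158   0.2035  75.2936 -97.3225]
```

View pics/m4.png

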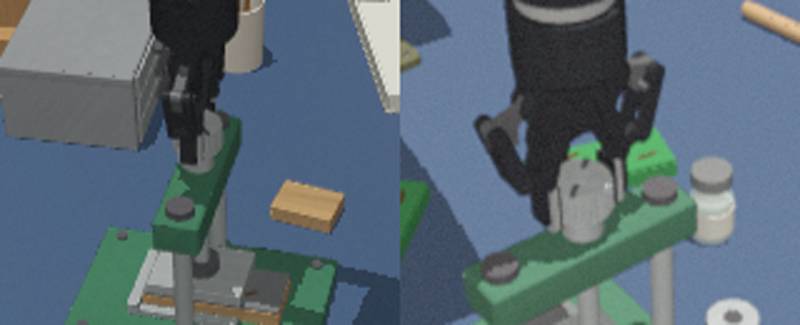

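The pads hold the nut: the grip force is 53 N and the scene half shows the nut between the fingers at (585,195). I'll re-centre by 1.8 mm and start screwing clockwise.

Emit:
{"fn": "carry_out", "kwargs": {"steps": "0 0.018 0 0 0 0;0 0 0 0 0 0.04;0 0 0.001 0 0 0.08;0 0 0.0017 0 0 0.1;0 0 0.0017 0 0 0.1;0 0 0.0017 0 0 0.1;0 0 0.0017 0 0 0.1;0 0 0.0017 0 0 0.1;0 0 0.0017 0 0 0.08;0 0 0 0 0 0.04;0 0 0 0 0 0"}}

```text
clock: 13.55
eef_pos: [0.6337, -0.059, 0.2119]
eef_rot: [[-0.676, 0.736, 0.003], [0.736, 0.676, -0.0], [-0.002, 0.002, -1.0]]
force: [-1.2, 1.4, 5.6]
width: 0.512
gripper_force: 53.0
```

Run:
```python
from h import *
plan(0,0,.211,177)
```

```text
pos [ 0.6337 -0.059   0.2119] yaw 132.56715265403892 toolz [ 0.0026 -0.0003 -1.    ]
shift norm [-0.001  -0.0251  0.0094] turn norm [ 0.0008  0.0025 -0.7405]
force [-1.1792  1.3648  5.6449] [ 0.0959  0.3824 -0.0746] w 0.5119788772596762 t 13.55 j [-10.1559   6.4818  98.1861   0.008   75.1801 -52.7252]
```

Emit:
{"fn": "carry_out", "kwargs": {"steps": "0 0 0.001 0 0 0.05;0 0 0.0017 0 0 0.1;0 0 0.0017 0 0 0.1;0 0 0.0017 0 0 0.1;0 0 0.0017 0 0 0.1;0 0 0.0017 0 0 0.1;0 0 0.0017 0 0 0.1;0 0 0.0017 0 0 0.1;0 0 0.0017 0 0 0.1;0 0 0.0017 0 0 0.1;0 0 0.0017 0 0 0.05;0 0 0 0 0 0"}}

```text
clock: 14.55
eef_pos: [0.6334, -0.0589, 0.2102]
eef_rot: [[0.3, 0.954, 0.002], [0.954, -0.3, 0.0], [0.001, 0.002, -1.0]]
force: [-1.2, 1.0, 5.9]
width: 0.515
gripper_force: 53.1
```

Run:
```python
from h import *
plan(0,0,.211,177)
```

```text
pos [ 0.6334 -0.0589  0.2102] yaw 72.56466407869624 toolz [ 0.0019  0.0003 -1.    ]
shift norm [-0.0227 -0.009  -0.0076] turn norm [ 0.0019  0.0009 -1.7406]
force [-1.1813  1.0495  5.9275] [ 0.3764  0.6589 -0.0862] w 0.5154677537682693 t 14.55 j [-10.1611   6.5494  98.2799   0.0372  75.0688   7.2648]
```

Emit:
{"fn": "carry_out", "kwargs": {"steps": "0 0 0.0015 0 0 0.08;0 0 0.0015 0 0 0.08;0 0 0.0015 0 0 0.08;0 0 0.0015 0 0 0.08;0 0 0.0015 0 0 0.08;0 0 0 0 0 0;0 0 0 0 0 0"}}

```text
clock: 15.13
eef_pos: [0.6334, -0.0588, 0.2095]
eef_rot: [[0.661, 0.751, 0.002], [0.751, -0.661, 0.001], [0.002, 0.001, -1.0]]
force: [-2.0, 1.4, 7.4]
width: 0.514
gripper_force: 53.2
```

Run:
```python
from h import *
plan(0,0,.211,177)
```

```text
pos [ 0.6334 -0.0588  0.2095] yaw 48.64965229465062 toolz [ 0.0019  0.0006 -1.    ]
shift norm [-0.0248  0.0014 -0.0146] turn norm [ 0.0024  0.0003 -2.1392]
force [-2.0306  1.3751  7.3511] [ 0.4698  0.5907 -0.0583] w 0.5136108568868745 t 15.1333 j [-10.162    6.5757  98.3197   0.0542  75.0017  31.1744]
```

Emit:
{"fn": "carry_out", "kwargs": {"steps": "0 0 0.001 0 0 0.05;0 0 0.001 0 0 0.05;0 0 0.001 0 0 0.05;0 0 0.001 0 0 0.05;0 0 0 0 0 0;0 0 0 0 0 0"}}

```text
clock: 15.63
eef_pos: [0.6335, -0.059, 0.2093]
eef_rot: [[0.802, 0.598, 0.002], [0.598, -0.802, -0.0], [0.002, 0.002, -1.0]]
force: [-3.9, 2.2, 7.1]
width: 0.514
gripper_force: 53.4
```

Run:
```python
from h import *
plan(0,0,.211,177)
```

```text
pos [ 0.6335 -0.059   0.2093] yaw 36.709952140129964 toolz [ 0.0022 -0.0004 -1.    ]
shift norm [-0.0229  0.0047 -0.0167] turn norm [ 0.0025  0.0013 -2.3382]
force [-3.8816  2.1701  7.102 ] [0.2268 0.514  0.1786] w 0.513965238785759 t 15.6333 j [-10.1581   6.5785  98.338   -0.0008  74.9561  43.1322]
```

Emit:
{"fn": "carry_out", "kwargs": {"steps": "0 0 0.001 0 0 0.05;0 0 0.001 0 0 0.05;0 0 0 0 0 0;0 0 0 0 0 0"}}

```text
clock: 15.97
eef_pos: [0.6335, -0.059, 0.2092]
eef_rot: [[0.86, 0.51, 0.002], [0.51, -0.86, -0.0], [0.002, 0.001, -1.0]]
force: [-3.7, 2.3, 7.5]
width: 0.517
gripper_force: 53.7
```

Run:
```python
from h import *
plan(0,0,.211,177)
```

```text
pos [ 0.6335 -0.059   0.2092] yaw 30.663595248845567 toolz [ 0.0023 -0.     -1.    ]
shift norm [-0.0229  0.0074 -0.0184] turn norm [ 0.0029  0.0008 -2.4389]
force [-3.6639  2.2651  7.5091] [ 0.2689  0.5107 -0.1086] w 0.5165209961554773 t 15.9667 j [-10.1619   6.587   98.3456   0.0221  74.9363  49.1689]
```

Emit:
{"fn": "carry_out", "kwargs": {"steps": "0 0 0.001 0 0 0.05;0 0 0.001 0 0 0.05;0 0 0 0 0 0;0 0 0 0 0 0"}}

```text
clock: 16.3
eef_pos: [0.6338, -0.0588, 0.2091]
eef_rot: [[0.908, 0.42, 0.003], [0.42, -0.908, -0.0], [0.003, 0.002, -1.0]]
force: [-1.9, 1.4, 6.4]
width: 0.516
gripper_force: 53.8
```

Run:
```python
from h import *
plan(0,0,.211,177)
```

```text
pos [ 0.6338 -0.0588  0.2091] yaw 24.822447600575188 toolz [ 0.0033 -0.0003 -1.    ]
shift norm [-0.026   0.0101 -0.0194] turn norm [ 0.0041  0.0013 -2.5363]
force [-1.888   1.3512  6.3825] [0.3153 0.2827 0.7481] w 0.5157468343499758 t 16.3 j [-10.1349   6.5984  98.3428   0.0142  74.8695  55.0391]
```

Emit:
{"fn": "carry_out", "kwargs": {"steps": "0 0 0 0 0 0.05;0 0 0 0 0 0;0 0 0 0 0 0"}}

```text
clock: 16.55
eef_pos: [0.6339, -0.0588, 0.209]
eef_rot: [[0.929, 0.369, 0.003], [0.369, -0.929, 0.0], [0.003, 0.001, -1.0]]
force: [-2.1, 2.1, 7.5]
width: 0.513
gripper_force: 53.9
```

Run:
```python
from h import *
plan(0,0,.211,177)
```

```text
pos [ 0.6339 -0.0588  0.209 ] yaw 21.66779365732266 toolz [ 0.0034  0.0003 -1.    ]
shift norm [-0.0259  0.0117 -0.02  ] turn norm [ 0.0045  0.0003 -2.5889]
force [-2.0602  2.1169  7.5477] [ 0.3771  0.222  -0.0834] w 0.5134764371183405 t 16.55 j [-10.1478   6.6028  98.3438   0.056   74.8642  58.17  ]
```

Emit:
{"fn": "carry_out", "kwargs": {"steps": "0 0 0 0 0 0.05;0 0 0 0 0 0;0 0 0 0 0 0"}}

```text
clock: 16.8
eef_pos: [0.6339, -0.0588, 0.209]
eef_rot: [[0.947, 0.321, 0.003], [0.321, -0.947, 0.0], [0.003, 0.001, -1.0]]
force: [-1.3, 1.5, 6.4]
width: 0.514
gripper_force: 53.9
```

Run:
```python
from h import *
plan(0,0,.211,177)
grab('scene','scene5');grab('side','side5')
```

```text
pos [ 0.6339 -0.0588  0.209 ] yaw 18.74877941852645 toolz [ 0.0035  0.     -1.    ]
shift norm [-0.0255  0.0127 -0.0206] turn norm [ 0.0046  0.0006 -2.6375]
force [-1.3036  1.4518  6.356 ] [0.3834 0.2567 0.3286] w 0.5142753634559781 t 16.8 j [-10.1415   6.6071  98.3445   0.0362  74.8534  61.1004]
```

```bash
cat > tq.py <<'E'
from h import *
T=[];J=[];F=[]
for i in range(8):
    cams.grab_frame('side');s=env.observe();T.append(s['torque']);J.append(s['tau'][5]);F.append(s['force'])
print('tz',np.mean(T,0),np.std(T,0)[2],'tau6',np.mean(J),np.std(J),'F',np.mean(F,0)); plan(0,0,.211,177)
E
python3 tq.py
```

```text
tz [0.34573824 0.24632889 0.32423621] 0.036452068382826386 tau6 0.31861361232586205 0.000128414040747976 F [-2.07371855  2.51095828  6.47427764]
pos [ 0.6339 -0.0588  0.209 ] yaw 18.740912958000862 toolz [ 0.0034  0.0001 -1.    ]
shift norm [-0.0252  0.0126 -0.0206] turn norm [ 0.0046  0.0005 -2.6376]
force [-1.2071  3.9381  6.3512] [0.3487 0.16   0.3874] w 0.5121281053686527 t 17.3 j [-10.1451   6.6046  98.3472   0.0399  74.855   61.1037]
```

Emit:
{"fn": "carry_out", "kwargs": {"steps": "0 0 0 0 0 0.06;0 0 0 0 0 0.06;0 0 0 0 0 0"}}

```text
clock: 17.55
eef_pos: [0.6339, -0.0588, 0.2088]
eef_rot: [[0.98, 0.197, 0.004], [0.197, -0.98, 0.0], [0.004, 0.0, -1.0]]
force: [-1.9, 3.4, 6.6]
width: 0.511
gripper_force: 54.0
```

```bash
python3 tq.py
```

```text
tz [ 0.34912182  0.15216943 -0.08146449] 0.03075054224942129 tau6 -0.08277943163193413 0.030287404613993287 F [-1.27475351  2.30498666  6.21463084]
pos [ 0.634  -0.0588  0.2089] yaw 11.464728625511402 toolz [ 0.0036  0.0004 -1.    ]
shift norm [-0.024   0.0154 -0.0214] turn norm [ 0.0051 -0.0001 -2.7589]
force [-1.3707  2.141   6.8161] [ 0.309   0.1653 -0.1072] w 0.5133870100626235 t 17.95 j [-10.154    6.6118  98.348    0.0594  74.8396  68.3659]
```

Run:
```python
from h import *
grab('scene','scene6');grab('side','side6')
rows=[]
for n,(x,y) in dict(scene=(255,248),side=(282,140)).items():
    rows.append(np.hstack([cv2.resize(cv2.imread(f'pics/{n}{k}.png')[y:y+36,x:x+36],None,fx=7.2,fy=7.2,interpolation=cv2.INTER_CUBIC) for k in (4,5,6)]))
m=np.vstack(rows);print(m.shape);cv2.imwrite('pics/m6.png',m)
```

```text
(518, 777, 3)
```

View pics/m6.png

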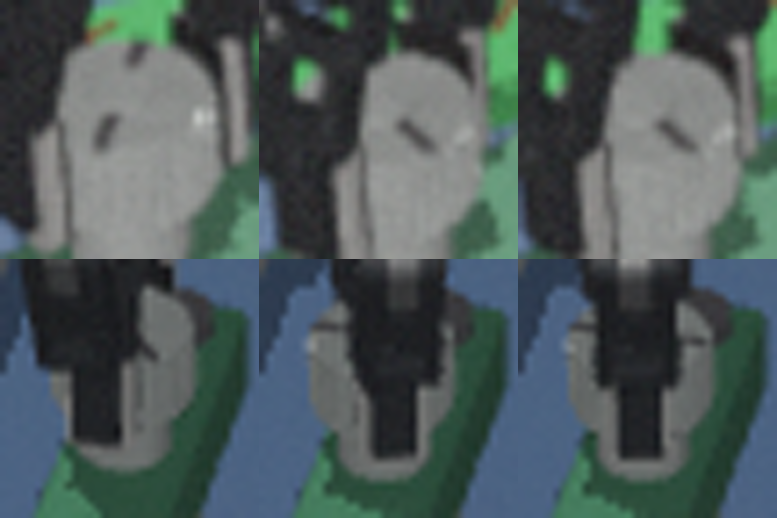

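Run:
```python
from h import *
g=lambda k,u,v:onz(f'scene{k}',255+u/7.2-.43,248+v/7.2-.43,.231)[:2]
for k,a,b in((4,(98,148),(140,48)),(5,(139,120),(176,150)),(6,(140,120),(177,150))):
    d=g(k,*b)-g(k,*a);print(k,g(k,*a),g(k,*b),np.degrees(np.arctan2(d[1],d[0])))
```

```text
4 [ 0.64311186 -0.07499747] [ 0.61844225 -0.04427219] 128.76130341102268
5 [ 0.64094025 -0.0613797 ] [ 0.65574314 -0.06161927] -0.9271666530284276
6 [ 0.6410961 -0.0612006] [ 0.65589731 -0.06144208] -0.9346896126929984
```

The slot looks the same in the last two frames, (139,120)-(176,150) within each panel, although the tool turned 7°. So the nut has bottomed and the pads slip on it. The slot has turned about 130° in all. Next I'll back off 90°.

Emit:
{"fn": "carry_out", "kwargs": {"steps": "0 0 0 0 0 -0.05;0 0 -0.0017 0 0 -0.1;0 0 -0.0017 0 0 -0.1;0 0 -0.0017 0 0 -0.1;0 0 -0.0017 0 0 -0.1;0 0 -0.0017 0 0 -0.1;0 0 -0.0017 0 0 -0.1;0 0 -0.0017 0 0 -0.1;0 0 -0.0017 0 0 -0.1;0 0 -0.0017 0 0 -0.1;0 0 -0.0017 0 0 -0.1;0 0 -0.0017 0 0 -0.1;0 0 -0.0017 0 0 -0.1;0 0 -0.0017 0 0 -0.1;0 0 -0.0017 0 0 -0.1;0 0 -0.001 0 0 -0.05;0 0 0 0 0 0;0 0 0 0 0 0;0 0 0 0 0 0;0 0 0 0 0 0"}}

```text
clock: 19.72
eef_pos: [0.6336, -0.0586, 0.2114]
eef_rot: [[-0.199, 0.98, 0.002], [0.98, 0.199, 0.001], [0.0, 0.003, -1.0]]
force: [-2.4, 3.2, 7.5]
width: 0.512
gripper_force: 54.1
```

```bash
python3 tq.py
python3 - <<'E'
from h import *
grab('scene','scene7');grab('side','side7')
m=np.hstack([cv2.resize(cv2.imread(f'pics/{n}7.png')[y:y+36,x:x+36],None,fx=10,fy=10,interpolation=cv2.INTER_CUBIC) for n,x,y in(('scene',255,248),('side',282,140))])
cv2.imwrite('pics/m7.png',m)
E
```

```text
tz [0.5084359  0.52099373 0.05332199] 0.020238722847293916 tau6 0.041789366514422 4.557101259263124e-05 F [-2.11466918  2.75520303  7.01699048]
pos [ 0.6336 -0.0586  0.2113] yaw 101.48987495676377 toolz [ 0.0025  0.0008 -1.    ]
shift norm [-0.0185 -0.0209  0.0034] turn norm [ 0.0023  0.0014 -1.2585]
force [-1.1519  2.7342  7.2686] [0.5093 0.4748 0.0618] w 0.5104509647347134 t 20.1167 j [-10.144    6.4993  98.2257   0.0743  75.145  -21.6528]
```

View pics/m7.png

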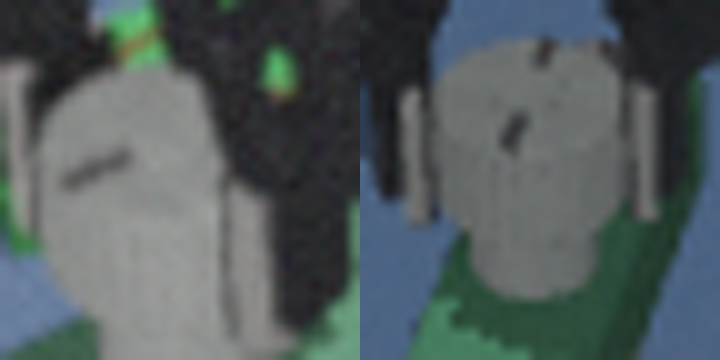

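Run:
```python
from h import *
for n,x,y,a,b,ox in(('scene7',255,248,(62,185),(132,153),0),('side7',282,140,(511,150),(547,45),360)):
    g=lambda p:onz(n,x+(p[0]-ox)/10-.45,y+(p[1])/10-.45,.233)[:2]
    d=g(b)-g(a);print(n,np.degrees(np.arctan2(d[1],d[0])))
# bottomed slot in side6: (580,328)-(700,340) panel origin (518,259)
g=lambda p:onz('side6',282+(p[0]-518)/7.2-.43,140+(p[1]-259)/7.2-.43,.231)[:2]
d=g((700,340))-g((580,328));print('bottom side',np.degrees(np.arctan2(d[1],d[0])))
```

```text
scene7 87.14885995655824
side7 -90.16996256091569
bottom side -179.62637065487408
```

Both views show the nut turned back 88-90° from its bottomed position, and it is still gripped at 54 N. I'll hand in.

```bash
python3 -c "
from workcell import env
print(env.finish_job())"
```

```text
the job is handed in; nothing more can be done
None
```

I've handed the job in: the block is home against the stop, and the nut was bottomed, then backed off about 89° (target 90°) and is still gripped at about 54 N; the hand-in gave no verdict.

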